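# Hardness probe held on a marked spot of a stacked sample

### The arm

A 6-joint arm with a two-finger parallel gripper is mounted at the origin on a cart in front of the work surface, level with it; the furniture and walls round the work are solid. World frame = base frame: x ahead of the robot, y to its left, z up, the work surface at z = 0. Lengths are in m, angles in rad, forces in N, time in s.
With the tool pointing down it reaches from about 0.275 to 0.875 m from the base axis. Payload 12.5 kg.
Tool frame: the origin (TCP) lies at the very end of the fingers, on their centre line; the grasp point (between the pads) lies 19 mm behind it; z points along the fingers, y is the line along which they close (so a half turn about z gives the same grasp; the last joint's range is limited). The gripper opens to 85 mm and grips with 20 to 120 N. Pads are 22 mm wide; open, the fingers measure 114 mm over their backs; the gripper's body (76 mm by 85 mm) begins 54 mm behind the grasp point. The pads swing forward as they close: fully open they stand 13 mm farther back than shut.
Start: joints at [-1.26, 0.351, 1.652, -0, 1.139, -0.085], TCP at [0.212, -0.507, 0.21] pointing down, gripper open.
Joint ranges: [-2.75, 2.75], [-0.79, 2.1], [0.01, 2.65], [-1.57, 4.71], [0.07, 3.14], [-2.87, 2.87]. Speed limits (rad/s): [2.22, 2.22, 2.79, 3.14, 3.14, 3.14].

### API

Orientations are given as a rotation vector (axis times angle).
In Python, from station import ctrl, imaging, sign_off gives the robot as it stands. The module is installed in compiled form; this text tells all that it offers.
- The arm moves only by the shell command python3 -m handwheel 'ROWS' [OPENING]. ROWS is text: rows parted by semicolons, each of 6 numbers parted by spaces: the shift along the tool's x, y, z as a fraction of full scale, then the turn, a rotation vector about the tool's x, y, z as a fraction of full scale. A call has 1 to 8 rows; each row is the pose to reach, as a shift and turn from the pose commanded when the call began, along the tool's axes at that moment; what a row does not reach only later rows make up. Full scale, the value 1, is 0.3 m for a shift and 90 degrees for a turn. A row lasts 1/12 s, in which the tool goes at most 41.7 mm and 7.16 degrees, less where a joint would pass 70% of its speed; a pose out of reach is approached as far as the arm can. A call with a number of a shift or a turn outside -1 to 1 is refused whole. A call with a gripper value outside its range is refused whole. OPENING is the opening, from -1 (shut) to 1 (fully open), set as the call begins (- or left out, the last holds). The fingers move at their own pace and stop on an object; the grip force is fixed at half the most. Time passes only in rows, so rows that repeat a pose let the fingers close. It gives the time, the measured TCP pose, the force, the opening and the grip force at its end, in the units of the state.
- ctrl.observe(): the state, without advancing time (a new reading comes with each control period).
- imaging.get_image(name): name is "side" or "top"; returns the picture (384x512x3 uint8, red, green, blue); there is no depth.
- imaging.get_calibration(name): a dict with "K" (3x3 intrinsics, pixels), "eye" and "attitude" of the camera in the world. Camera axes: x right, y down, z forward; pixel columns grow to the right and rows downward; lengths in m; the calibration is good to about 2 mm. A picture is of the moment at which its call begins. get_calibration takes no time and is no camera call.
- sign_off(): hands the job in; it is judged then, once.
The state is a dict: "clock": time; "joint_pos": joint angles; "joint_vel": joint speeds; "joint_torque": joint torques, N m; "position": TCP position; "ee_rot": TCP orientation; "contact_force": force on the tool from outside, world axes, zero at the start; "moment": the same for the moment, N m; "gripper_width": opening from 0.0 (shut) to 1.0 (fully open); "finger_force": force on a finger pad.
Only numpy, scipy, OpenCV 4.12 (cv2) and the standard library are available. Lean on these libraries where they do the work, as an engineer would, in place of code of your own. Each camera call takes 0.05 s, during which the arm holds its last target. There are 200 camera calls.

### The job

Build the hardness sample on the test stand: set the larger, plain disc down in the middle of the round metal anvil, then the smaller disc centred on top of it with its ring mark facing up. Then lift the hand probe out of its rest block and hold it upright with its sprung tip on the sample inside the ring mark, pressing lightly so that the tip is pushed in about half of its 10 mm travel. Finish while still holding the probe pressed there, and leave the timer, the petri dish and the bottle alone.

Things in the scene. Friction and masses are not known exactly. Their poses are not given: they have to be found in the camera images.
- anvil_top (a point): Centre of the top face of the round aluminium anvil (80 mm across, 12 mm thick) that is fixed on a grey square foot plate (110 x 110 x 10 mm); z up. The top face is flat, 22 mm above the worktop, and bears a thin engraved circle 60 mm across, concentric with the anvil. The stand is fixed.
- disc_large: Larger plain grey hard plastic disc, 54 mm across, 12 mm thick, 60 g nominal, lying flat. Origin at the centre of its underside, z up.
- disc_large_centre (a point): Centre of the larger disc, half-way up (6 mm above its underside).
- disc_small: Smaller grey hard plastic disc, 44 mm across, 10 mm thick, 40 g nominal, lying flat with a dark ring mark on its upper face. Origin at the centre of its underside, z up, its x axis points toward the ring mark.
- disc_small_centre (a point): Centre of the smaller disc, half-way up (5 mm above its underside).
- ring_mark (a point): Centre of the dark ring mark, level with the upper face of the smaller disc: a thin circle 13 mm across whose centre lies 9 mm off the disc's centre. The probe's tip has to stand inside this ring.
- rest: Fixed white rest block for the probe, 64 x 64 x 50 mm high, with an upright through hole 23 mm across. Origin at the centre of its underside. The probe's foot hangs 30 mm deep in the hole and its collar rests on the block's top.
- probe: Hand probe, round and upright, 120 g nominal. Origin at the centre of the underside of its foot, z up along its axis. From below: steel foot 18 mm across from z = 0 to 30 mm, collar 34 mm across from 30 to 36 mm, black barrel 28 mm across from 36 to 104 mm (to grip; any direction). A thin sprung steel tip sticks out 12 mm below the foot.
- probe_grip (a point): Middle of the probe's barrel, on its axis, 68 mm above the foot's underside and 80 mm above the end of the tip when the tip is fully out.
- tip_point (a point): Lower end of the probe's sprung tip (a 6 mm rod with a round end), on the probe's axis.
- probe_tip (a joint): How far the sprung tip is pushed into the probe, in m: 0 fully out, 0.010 fully in. Spring force 1.5 N at 0, growing 0.3 N per mm, so 3 N at 5 mm (half-way) and 4.5 N fully in.
- timer: Lab timer, 64 x 64 x 19 mm, a bystander; origin at the centre of its underside.
- petri_dish: Closed petri dish, 90 mm across, 16 mm high, a bystander; origin at the centre of its underside.
- bottle: Small bottle with a screw cap, 42 mm across, 82 mm high, a bystander; origin at the centre of its underside.
There are look-alikes about, which are no part of the job. What is shaped like the probe but green or purple is not meant.

How it is judged:
By the outcome, as a careful person would: the job done as asked, in the order asked, and still so for the second after the job is handed in, while the arm keeps its last pose, push and grip.
It also fails if it takes over 61 s, if anything falls off the work surface, if the arm or the gripper's body presses on something with over 40 N, if the wrist force passes 120 N, or if a joint passes its speed limit or range.

## Working session

There is one attempt and no reset: what is moved stays moved. The work goes in short steps, Python scripts to look and compute and a shell command to move; the robot and the scene stay as the last step left them, time stands still between calls to the robot, and variables do not carry over. Pictures are saved under pics/ and viewed, at most 10 in all, crops included, and the job is handed in when it is done.

```bash
mkdir -p pics; python3 - <<'E'
from station import ctrl, imaging
import cv2
s=ctrl.observe(); print(s)
for n in("side","top"):
    im=imaging.get_image(n); cv2.imwrite(f"pics/{n}0.png",im[:,:,::-1]); c=imaging.get_calibration(n); print(n,c)
    cv2.imwrite(f"pics/{n}0b.png",cv2.resize(im[:,:,::-1],(800,600),interpolation=cv2.INTER_CUBIC))
E
```

```text
{'clock': 0.0, 'joint_pos': array([-1.25959172e+00,  3.51254699e-01,  1.65242693e+00, -1.19944780e-05,
        1.13908632e+00, -8.46230417e-02]), 'joint_vel': array([ 9.92219475e-04, -7.85904457e-04, -5.53787002e-04, -1.39241874e-04,
       -6.90759322e-04, -5.50114244e-06]), 'joint_torque': array([-1.18409902e-03, -5.06101477e+01, -2.91404253e+01, -1.35369496e-04,
        4.62126322e-03,  1.13999327e-06]), 'position': array([ 0.21196465, -0.50713028,  0.20914724]), 'ee_rot': array([-3.07912000e+00, -6.17491847e-01,  2.25619410e-04]), 'contact_force': array([ 0.13813445,  0.46064463, -0.31170708]), 'moment': array([-0.00109861,  0.0201617 , -0.03858555]), 'finger_force': 0.0, 'gripper_width': 0.9955017064953496}
side {'K': array([[414.1389134 ,   0.        , 254.05910478],
       [  0.        , 414.1389134 , 196.39082547],
       [  0.        ,   0.        ,   1.        ]]), 'eye': array([0.52241913, 0.85159534, 0.71643621]), 'attitude': array([-0.13047139,  2.74826764, -1.44423342])}
top {'K': array([[495.79757207,   0.        , 255.76959985],
       [  0.        , 495.79757207, 190.22101339],
       [  0.        ,   0.        ,   1.        ]]), 'eye': array([ 0.46301343, -0.05595401,  1.23475065]), 'attitude': array([-2.12127771,  2.17020458, -0.10653039])}
```

View pics/top0b.png

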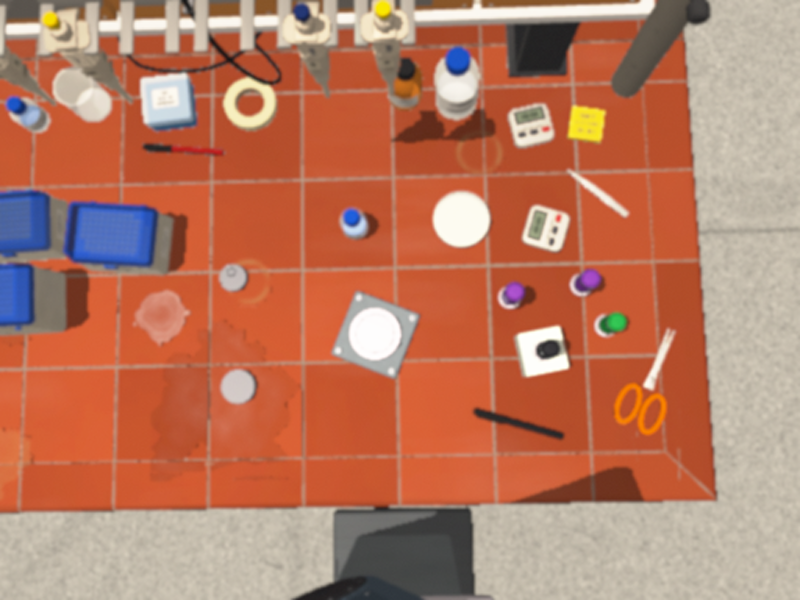

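View pics/side0b.png

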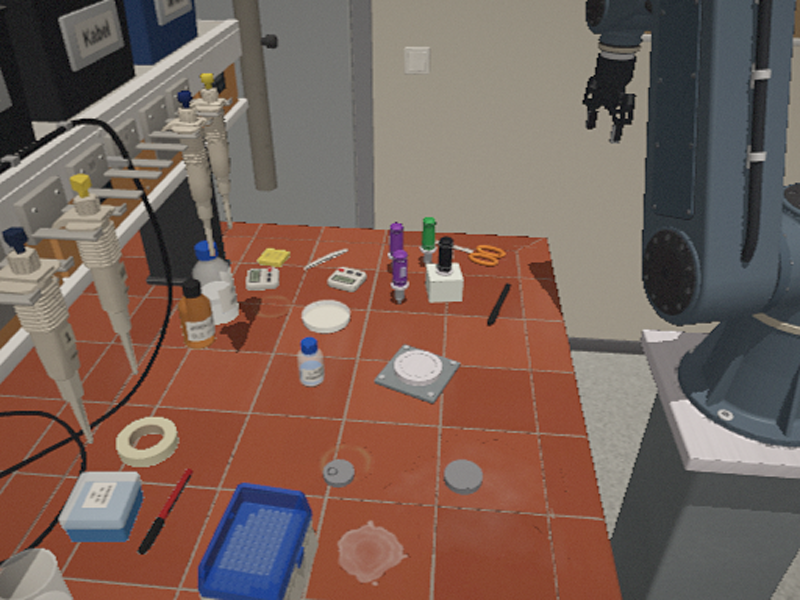

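Top view (800x600 px): large plain disc (238,387), small ringed disc (233,278), anvil (375,333), black probe in the white rest (547,350). The look-alikes are purple (514,292) and (588,281), and green (613,323). Only the black one sits in the rest, so that is the one meant. Next I fit the silhouettes and confirm in an enlarged crop.

```bash
cat > h.py <<'E'
import numpy as np, cv2
from scipy.spatial.transform import Rotation as R
from scipy.optimize import least_squares
from station import ctrl, imaging
C={n:imaging.get_calibration(n) for n in("side","top")}
def proj(n,P):
    c=C[n]; r=R.from_rotvec(c["attitude"]).inv()
    return cv2.projectPoints(np.float64(np.atleast_2d(P)),r.as_rotvec(),-r.apply(c["eye"]),c["K"],None)[0][:,0]
def back(n,uv,z):
    c=C[n]; d=R.from_rotvec(c["attitude"]).apply(np.linalg.inv(c["K"])@[*uv,1]); return c["eye"]+d*(z-c["eye"][2])/d[2]
def circ(x,y,z,r,k=60):
    t=np.linspace(0,2*np.pi,k,endpoint=False); return np.c_[x+r*np.cos(t),y+r*np.sin(t),0*t+z]
def cen(pts):
    m=cv2.moments(cv2.convexHull(np.float32(pts))); return np.array([m["m10"],m["m01"]])/m["m00"]
def sat_mask(im,thr=90):
    h=cv2.cvtColor(im,cv2.COLOR_RGB2HSV); return (h[...,1]<thr).astype(np.uint8)
def blob(mask,uv):
    k,l,st,c=cv2.connectedComponentsWithStats(mask,connectivity=4); i=l[int(uv[1]),int(uv[0])]
    return st[i], c[i], l==i
def fit(solid,obs):   # solid(x,y)->3D pts ; obs {cam:centroid}
    f=lambda p:np.concatenate([cen(proj(n,solid(*p)))-o for n,o in obs.items()])
    s=least_squares(f,back("top",obs["top"] if "top" in obs else (256,192),0)[:2]); return s.x,s.fun
def cyl(z,h,r): return lambda x,y:np.r_[circ(x,y,z,r),circ(x,y,z+h,r)]
E
python3 - <<'E'
from h import *
im={n:cv2.imread(f"pics/{n}0.png")[:,:,::-1].copy() for n in C}
px={"large":dict(top=(152.3,247.7),side=(296,305)),"small":dict(top=(149,178),side=(217,303)),"stand":dict(top=(240,213),side=(267,236)),"rest":dict(top=(341,228),side=(284,184))}
def box(s,h,yaw=0): 
    return lambda x,y:np.array([[x+s*a,y+s*b,z] for a in(-1,1) for b in(-1,1) for z in(0,h)])
mod={"large":cyl(0,.012,.027),"small":cyl(0,.010,.022),"stand":None}
for k,p in px.items():
    obs={}
    for n,uv in p.items():
        st,c,_=blob(sat_mask(im[n]),uv); obs[n]=c; print(k,n,st,c.round(1))
    if mod.get(k):
        print(k,"fit",*[a.round(4) for a in fit(mod[k],obs)])
        for n in C: print("  only",n,fit(mod[k],{n:obs[n]})[0].round(4))
    else: print([back(n,obs[n],.012).round(4) for n in C])
rows=[]
for n in C:
    r=[]
    for k in px:
        u,v=map(int,px[k][n]); v-=(8 if n=="side" and k=="rest" else 0)
        r.append(cv2.resize(im[n][v-28:v+28,u-28:u+28],(200,200),interpolation=cv2.INTER_CUBIC))
    rows.append(np.hstack(r))
cv2.imwrite("pics/crop1.png",np.vstack(rows)[:,:,::-1])
E
```

```text
large top [141 236  23  23 400] [152.2 247. ]
large side [284 294  25  23 453] [295.9 304.8]
large fit [0.4805 0.232 ] [ 0.056   0.2064 -0.2092  0.056 ]
  only side [0.4801 0.2318]
  only top [0.481  0.2322]
small top [140 169  18  17 249] [148.7 177.1]
small side [181 288  46  96 889] [202.5 338.5]
small fit [0.663 0.292] [-19.545   -2.1331   6.1087 -17.7973]
  only side [0.6673 0.3367]
  only top [0.6563 0.2423]
stand top [ 212  187   57   55 1967] [240.  213.8]
stand side [ 239  220   56   73 1320] [267.9 240.5]
[array([0.5545, 0.0307, 0.012 ]), array([0.5579, 0.0129, 0.012 ])]
rest top [329 209  36  32 872] [346.5 224.6]
rest side [268 152  35  42 821] [283.6 174.4]
[array([ 0.5243, -0.3024,  0.012 ]), array([ 0.5252, -0.248 ,  0.012 ])]
```

View pics/crop1.png

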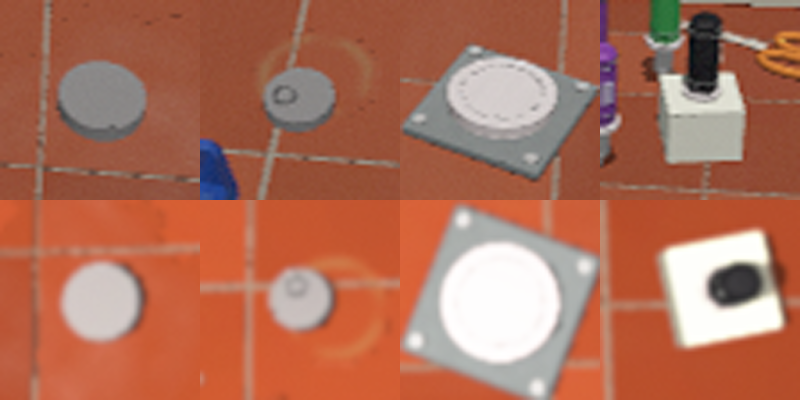

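The crop (top row side camera, bottom row top camera) shows four things:
- the plain large disc
- the small disc with its ring, at (285,95) side and (296,285) top, pointing roughly along +x
- the anvil with its engraved circle
- the black probe in the white block, at (704,50) side and (735,285) top

This confirms the targets. One more fit, then I move.

```bash
cat >> h.py <<'E'
def stand(yaw):
    q=.055*np.array([[-1,-1],[-1,1],[1,1],[1,-1]])@R.from_euler('z',yaw).as_matrix()[:2,:2].T
    return lambda x,y:np.r_[[[x+a,y+b,z] for a,b in q for z in(0,.01)],circ(x,y,.022,.04)]
def meas(mod,masks,px):
    obs={}
    for n,m in masks.items(): obs[n]=blob(m,px[n])[1]
    return [fit(mod,obs)]+[fit(mod,{n:obs[n]}) for n in obs]
E
python3 - <<'E'
from h import *
im={n:cv2.imread(f"pics/{n}0.png")[:,:,::-1].copy() for n in C}
K=np.ones((5,5),np.uint8)
op={n:cv2.morphologyEx(sat_mask(im[n]),cv2.MORPH_OPEN,cv2.getStructuringElement(cv2.MORPH_ELLIPSE,(5,5))) for n in C}
blk={n:(im[n].max(2)<70).astype(np.uint8) for n in C}
def show(k,m,mk,px): print(k,[(a.round(4),b.round(2)) for a,b in meas(m,mk,px)])
st,c,l=blob(op["top"],(240,213)); cnt=cv2.findContours(l.astype(np.uint8),0,1)[0][0]; print(cv2.minAreaRect(cnt))
ang=cv2.minAreaRect(cnt)[2]
show("stand",stand(np.radians(-ang)),op,dict(top=(240,213),side=(267,236)))
show("small",cyl(0,.01,.022),op,dict(top=(149,178),side=(217,303)))
show("large",cyl(0,.012,.027),op,dict(top=(152,247),side=(296,305)))
for n,uv in (("top",(350,224)),("side",(285,161))): print(blob(blk[n],uv)[:2])
show("probe",cyl(.056,.068,.014),blk,dict(top=(350,224),side=(285,161)))
w=(im["top"].min(2)>225).astype(np.uint8); s,c,_=blob(w,(240,213)); print("anviltop",s,c,back("top",c,.022))
# ring from crop reading, both cams (crop pixel/3.571+origin)
f=lambda cx,cy,u,v:((cx+.5)/3.571-.5+u-28,(cy+.5)/3.571-.5+v-28)
print("ring",back("top",f(296-200,285-200,149,178),.01),back("side",f(285-200,95,217,303),.01))
E
```

```text
((239.89903259277344, 213.89010620117188), (44.58842086791992, 44.72191619873047), 20.854455947875977)
stand [(array([0.5581, 0.0131]), array([-0.11,  0.23,  0.09,  0.14])), (array([ 0.5847, -0.0539]), array([ -8.1 , -16.08])), (array([0.5585, 0.0133]), array([ 0., -0.]))]
small [(array([0.6553, 0.2419]), array([-0.27,  0.07,  0.14,  0.41])), (array([0.6547, 0.2416]), array([ 0., -0.])), (array([0.6563, 0.2423]), array([-0.,  0.]))]
large [(array([0.4804, 0.2321]), array([-0.19,  0.05,  0.02,  0.27])), (array([0.48  , 0.2319]), array([-0., -0.])), (array([0.4811, 0.2321]), array([0., 0.]))]
(array([344, 219,  14,  10,  97], dtype=int32), array([350.75257732, 223.09278351]))
(array([280, 152,  10,  22, 167], dtype=int32), array([284.49700599, 162.17365269]))
probe [(array([ 0.524 , -0.2449]), array([-0.15, -0.05, -0.03,  0.1 ])), (array([ 0.5236, -0.2447]), array([0., 0.])), (array([ 0.5242, -0.245 ]), array([ 0., -0.]))]
anviltop [224 197  32  33 838] [239.37231504 213.12291169] [0.55869629 0.01384536 0.022     ]
ring [0.6649883  0.24404697 0.01      ] [0.66298418 0.24372479 0.01      ]
```

```bash
python3 -m handwheel '0 0 0 0 0 .252;0 0 0 0 0 .252;0 0 0 0 0 .252;0 0 0 0 0 .252;0 0 0 0 0 .252' .6; python3 -m handwheel '.3 -.8 0 0 0 0;.3 -.8 0 0 0 0;.3 -.8 0 0 0 0;.3 -.8 0 0 0 0;.3 -.8 0 0 0 0;.3 -.8 0 0 0 0;.3 -.8 0 0 0 0;.3 -.8 0 0 0 0'
```

```text
clock: 0.52
position: [0.212, -0.5073, 0.2095]
ee_rot: [-3.141, -0.003, 0.0]
contact_force: [0.1, -0.8, 0.1]
gripper_width: 0.797
finger_force: 0.0
clock: 1.18
position: [0.3027, -0.2657, 0.2099]
ee_rot: [3.141, 0.011, 0.001]
contact_force: [0.2, -0.5, 0.2]
gripper_width: 0.801
finger_force: 0.0
```

```bash
python3 -m handwheel '.3 -.9 0 0 0 0;.3 -.9 0 0 0 0;.3 -.9 0 0 0 0;.3 -.9 0 0 0 0;.3 -.9 0 0 0 0;.3 -.9 0 0 0 0;.3 -.9 0 0 0 0;.3 -.9 0 0 0 0' .6; python3 -m handwheel '.295 -.765 0 0 0 0;.295 -.765 0 0 0 0;.295 -.765 0 0 0 0;.295 -.765 0 0 0 0;.295 -.765 0 0 0 0;.295 -.765 0 0 0 0;.295 -.765 0 0 0 0;.295 -.765 0 0 0 0'; python3 -m handwheel '0 0 .4 0 0 0;0 0 .4 0 0 0;0 0 .4 0 0 0;0 0 .4 0 0 0;0 0 .4 0 0 0;0 0 .4 0 0 0'
```

```text
clock: 1.85
position: [0.3938, 0.0059, 0.2098]
ee_rot: [-3.141, -0.01, -0.002]
contact_force: [0.2, 0.1, -0.2]
gripper_width: 0.8
finger_force: 0.0
clock: 2.52
position: [0.4816, 0.232, 0.2089]
ee_rot: [3.141, 0.005, -0.001]
contact_force: [1.3, -0.8, 0.4]
gripper_width: 0.797
finger_force: 0.0
clock: 3.02
position: [0.482, 0.2314, 0.0918]
ee_rot: [-3.141, 0.001, -0.003]
contact_force: [0.9, -0.4, 1.5]
gripper_width: 0.803
finger_force: 0.0
```

```bash
python3 -m handwheel '-.004 0 .27 0 0 0;-.004 0 .27 0 0 0;-.004 0 .27 0 0 0;-.004 0 .27 0 0 0;-.004 0 .29 0 0 0;-.004 0 .295 0 0 0;-.004 0 .295 0 0 0;-.004 0 .295 0 0 0'; python3 - <<'E'
from h import *
print(ctrl.observe()["position"])
a=imaging.get_image("side"); b=imaging.get_image("top")
cv2.imwrite("pics/g1.png",np.hstack([cv2.resize(a[260:340,250:340],(400,356),interpolation=3),cv2.resize(b[205:285,110:200],(400,356),interpolation=3)])[:,:,::-1])
E
```

```text
clock: 3.68
position: [0.4802, 0.2323, 0.0027]
ee_rot: [-3.141, -0.0, -0.003]
contact_force: [-0.5, -0.1, -0.6]
gripper_width: 0.796
finger_force: 0.0
[0.48022025 0.23233635 0.00265415]
```

View pics/g1.png

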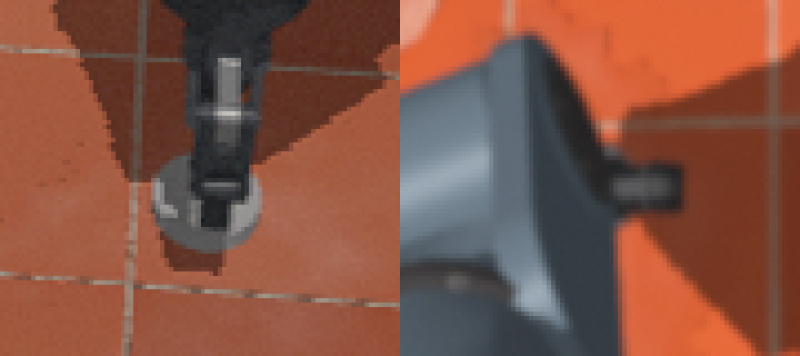

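The crop shows the near finger centred on the large disc (side panel, about (215,215)). I lower slightly and close.

```bash
python3 -m handwheel '0 0 .009 0 0 0;0 0 .009 0 0 0' ; python3 -m handwheel '0 0 0 0 0 0;0 0 0 0 0 0;0 0 0 0 0 0;0 0 0 0 0 0;0 0 0 0 0 0;0 0 0 0 0 0' -1;  python3 -m handwheel '0 0 0 0 0 0;0 0 0 0 0 0;0 0 0 0 0 0'
```

```text
clock: 3.95
position: [0.4793, 0.232, -0.0016]
ee_rot: [3.142, 0.0, -0.0]
contact_force: [-0.3, -0.0, 0.3]
gripper_width: 0.803
finger_force: 0.0
clock: 4.45
position: [0.4794, 0.232, -0.0015]
ee_rot: [3.142, -0.0, -0.0]
contact_force: [-1.3, -0.8, -0.1]
gripper_width: 0.003
finger_force: 0.0
clock: 4.7
position: [0.4794, 0.232, -0.0015]
ee_rot: [-3.142, 0.0, 0.0]
contact_force: [-0.5, 0.0, 0.6]
gripper_width: -0.004
finger_force: 0.0
```

```bash
python3 - <<'E'
from h import *
a=imaging.get_image("side"); b=imaging.get_image("top")
cv2.imwrite("pics/g2.png",np.hstack([cv2.resize(a[260:340,250:340],(400,356),interpolation=3),cv2.resize(b[190:300,70:210],(400,356),interpolation=3)])[:,:,::-1])
E
```

```text
(no output)
```

View pics/g2.png

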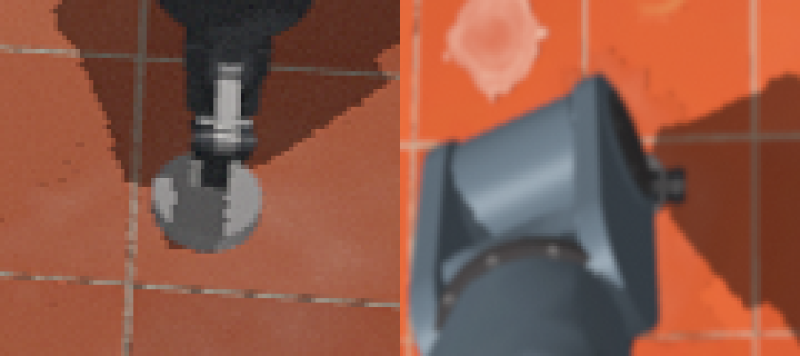

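```bash
python3 - <<'E'
from h import *
c=C["side"]
for uv in [(297.5,301.8)]:
    d=R.from_rotvec(c["attitude"]).apply(np.linalg.inv(c["K"])@[*uv,1])
    for y in(.232,.242): print(y,c["eye"]+d*(y-c["eye"][1])/d[1])
print(proj("side",[.4794,.232,-.0015]),proj("side",[.4794,.232,.012]),proj("side",[.4794,.232,.02]))
E
```

```text
0.232 [0.47723327 0.232      0.01563165]
0.242 [0.47796255 0.242      0.02694233]
[[295.98303023 307.0019609 ]] [[296.39202615 302.8527121 ]] [[296.63767773 300.36058565]]
```

```bash
python3 - <<'E'
from h import *
c=C["side"]
for uv in [(298.4,311.2)]:
    d=R.from_rotvec(c["attitude"]).apply(np.linalg.inv(c["K"])@[*uv,1])
    for y in(.266,.275,.28): print(y,c["eye"]+d*(y-c["eye"][1])/d[1])
E
python3 -m handwheel '0 0 0 0 0 0;0 0 0 0 0 0;0 0 0 0 0 0;0 0 0 0 0 0;0 0 0 0 0 0' .6; python3 -m handwheel '0 0 .02 0 0 0;0 0 .02 0 0 0;0 0 .02 0 0 0'
```

```text
0.266 [0.47587986 0.266      0.02545027]
0.275 [0.47659512 0.275      0.03607002]
0.28 [0.47699249 0.28       0.04196988]
clock: 5.22
position: [0.4794, 0.232, -0.0015]
ee_rot: [-3.142, 0.0, -0.0]
contact_force: [0.5, -0.1, -0.6]
gripper_width: 0.711
finger_force: 0.0
clock: 5.47
position: [0.4791, 0.2319, -0.008]
ee_rot: [3.141, -0.0, -0.001]
contact_force: [-0.4, -0.0, -0.2]
gripper_width: 0.798
finger_force: 0.0
```

```bash
python3 -m handwheel '0 0 .01 0 0 0;0 0 .02 0 0 0;0 0 .02 0 0 0;0 0 .02 0 0 0;0 0 .02 0 0 0' ;python3 - <<'E'
from h import *
a=imaging.get_image("side"); print(ctrl.observe()["position"])
cv2.imwrite("pics/g3.png",cv2.resize(a[250:340,240:350],(733,600),interpolation=3)[:,:,::-1])
E
```

```text
clock: 5.88
position: [0.4794, 0.2321, -0.0135]
ee_rot: [3.142, -0.0, -0.0]
contact_force: [-0.5, -0.0, 0.3]
gripper_width: 0.8
finger_force: 0.0
[ 0.47943465  0.23205016 -0.01345796]
```

View pics/g3.png

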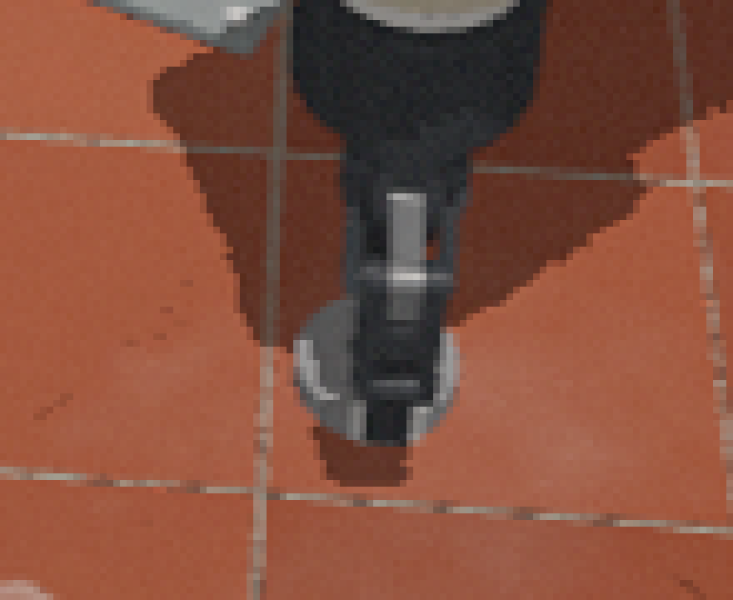

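Side crop: the near finger ends at about (388,443), still some 10 mm above the table with its shadow detached. The true fingertips are therefore about 20 mm higher than reported. I feel downward in small steps.

```bash
python3 -m handwheel '0 0 .01 0 0 0;0 0 .01 0 0 0;0 0 .01 0 0 0' ; python3 -m handwheel '0 0 .007 0 0 0;0 0 .007 0 0 0;0 0 .007 0 0 0'
```

```text
clock: 6.18
position: [0.4793, 0.232, -0.0167]
ee_rot: [3.141, -0.0, -0.0]
contact_force: [-0.2, -0.8, -0.5]
gripper_width: 0.803
finger_force: 0.0
clock: 6.43
position: [0.4793, 0.232, -0.0187]
ee_rot: [3.142, -0.0, -0.0]
contact_force: [-0.1, 0.4, -0.0]
gripper_width: 0.799
finger_force: 0.0
```

```bash
python3 -m handwheel '0 0 0 0 0 0;0 0 0 0 0 0;0 0 0 0 0 0;0 0 0 0 0 0' -1
```

```text
clock: 6.77
position: [0.4795, 0.232, -0.0179]
ee_rot: [-3.142, -0.0, -0.0]
contact_force: [-3.3, -1.1, 9.8]
gripper_width: 0.585
finger_force: 60.2
```

```bash
python3 -m handwheel '0 0 -.02 0 0 0;0 0 -.1 0 0 0;0 0 -.3 0 0 0;0 0 -.3 0 0 0;0 0 -.3 0 0 0'; python3 -m handwheel '.259 .73 0 0 0 0;.259 .73 0 0 0 0;.259 .73 0 0 0 0;.259 .73 0 0 0 0;.259 .73 0 0 0 0;.259 .73 0 0 0 0;.259 .73 0 0 0 0;.259 .73 0 0 0 0';python3 - <<'E'
from h import *
a=imaging.get_image("side"); print(ctrl.observe()["position"])
cv2.imwrite("pics/g4.png",cv2.resize(a[160:270,210:330],(654,600),interpolation=3)[:,:,::-1])
E
```

```text
clock: 7.18
position: [0.4816, 0.2329, 0.0757]
ee_rot: [-3.139, -0.0, -0.01]
contact_force: [0.7, 0.4, -0.4]
gripper_width: 0.583
finger_force: 62.3
clock: 7.85
position: [0.5568, 0.0119, 0.0705]
ee_rot: [-3.141, 0.004, 0.002]
contact_force: [-0.2, -0.2, -1.2]
gripper_width: 0.579
finger_force: 62.4
[0.55651408 0.01296406 0.07065047]
```

View pics/g4.png

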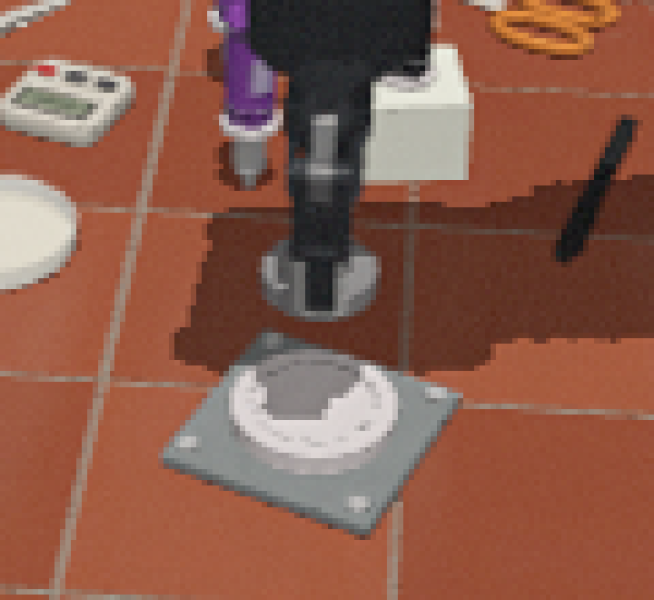

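The disc is held level over the anvil (side crop: disc (320,285), anvil (315,405)). Lowering.

```bash
python3 -m handwheel '.002 0 .1 0 0 0;.002 0 .18 0 0 0;.002 0 .2 0 0 0;.002 0 .21 0 0 0;.002 0 .21 0 0 0;.002 0 .21 0 0 0'; python3 -m handwheel '0 0 .006 0 0 0;0 0 .012 0 0 0;0 0 .012 0 0 0;0 0 .012 0 0 0'
```

```text
clock: 8.4
position: [0.5582, 0.0135, 0.0094]
ee_rot: [3.142, 0.001, 0.002]
contact_force: [-0.3, -0.6, 0.1]
gripper_width: 0.582
finger_force: 62.5
clock: 8.73
position: [0.5578, 0.013, 0.0051]
ee_rot: [-3.142, 0.0, -0.001]
contact_force: [-0.1, 0.1, -1.1]
gripper_width: 0.585
finger_force: 62.5
```

```bash
python3 -m handwheel '-.001 0 .004 0 0 0;-.001 0 .004 0 0 0;-.001 0 .004 0 0 0'; python3 -m handwheel '0 0 .003 0 0 0;0 0 .003 0 0 0;0 0 .003 0 0 0'
```

```text
clock: 8.98
position: [0.5578, 0.013, 0.0042]
ee_rot: [3.142, -0.0, 0.001]
contact_force: [-0.8, 0.4, 5.7]
gripper_width: 0.579
finger_force: 63.3
clock: 9.23
position: [0.5578, 0.013, 0.0041]
ee_rot: [3.142, -0.0, 0.002]
contact_force: [-6.3, 0.3, 17.6]
gripper_width: 0.582
finger_force: 64.6
```

```bash
python3 -m handwheel '0 0 -.005 0 0 0;0 0 -.005 0 0 0'; python3 -m handwheel '0 0 0 0 0 0;0 0 0 0 0 0;0 0 0 0 0 0' .6;  python3 -m handwheel '0 0 -.1 0 0 0;0 0 -.25 0 0 0;0 0 -.25 0 0 0;0 0 -.25 0 0 0'; python3 -m handwheel '.33 -.76 0 0 0 0;.33 -.76 0 0 0 0;.33 -.76 0 0 0 0;.33 -.76 0 0 0 0;.33 -.76 0 0 0 0;.33 -.76 0 0 0 0;.33 -.76 0 0 0 0;.33 -.76 0 0 0 0'; python3 - <<'E'
from h import *
im={n:imaging.get_image(n) for n in C}; print(ctrl.observe()["position"])
for n in C: cv2.imwrite(f"pics/{n}5.png",im[n][:,:,::-1])
a,b=im["side"],im["top"]
cv2.imwrite("pics/g5.png",np.hstack([cv2.resize(a[200:275,230:305],(400,400),interpolation=3),cv2.resize(b[178:248,205:275],(400,400),interpolation=3)])[:,:,::-1])
E
```

```text
clock: 9.4
position: [0.5576, 0.013, 0.0046]
ee_rot: [3.142, -0.0, 0.001]
contact_force: [0.3, 0.4, -0.3]
gripper_width: 0.582
finger_force: 62.5
clock: 9.65
position: [0.5573, 0.013, 0.004]
ee_rot: [-3.142, 0.0, 0.0]
contact_force: [0.7, 1.0, -0.1]
gripper_width: 0.8
finger_force: 0.0
clock: 9.98
position: [0.5589, 0.0129, 0.0814]
ee_rot: [3.141, -0.0, 0.007]
contact_force: [-0.3, 0.0, -0.2]
gripper_width: 0.798
finger_force: 0.0
clock: 10.65
position: [0.6557, 0.2426, 0.0768]
ee_rot: [3.141, 0.004, -0.003]
contact_force: [-0.6, -0.8, -1.3]
gripper_width: 0.795
finger_force: 0.0
[0.65554393 0.24033377 0.07760337]
```

View pics/g5.png

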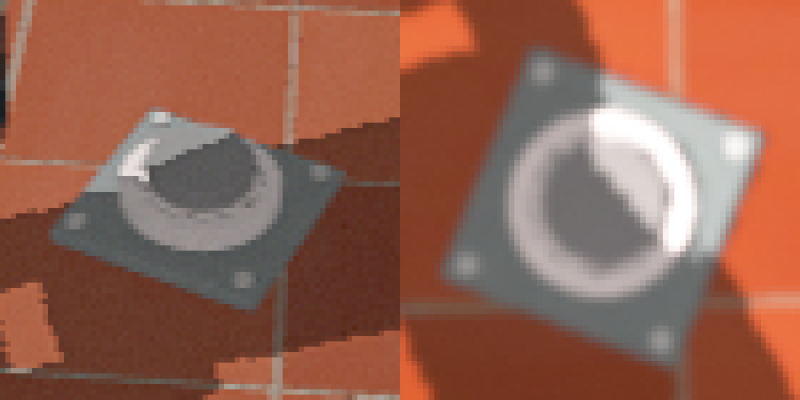

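Top crop: the disc sits concentric on the anvil, with disc centre about (603,200) and anvil centre about (602,201). Now the small disc.

```bash
python3 -m handwheel '0 0 .1 0 0 0;0 0 .2 0 0 0;0 0 .2 0 0 0;0 0 .2 0 0 0;0 0 .2 0 0 0' .4
```

```text
clock: 11.17
position: [0.6571, 0.2404, 0.0207]
ee_rot: [-3.141, 0.001, -0.002]
contact_force: [0.3, -0.5, 0.4]
gripper_width: 0.699
finger_force: 0.0
```

```bash
python3 -m handwheel '-.005 -.005 .05 0 0 0;-.005 -.005 .08 0 0 0;-.005 -.005 .1 0 0 0;-.005 -.005 .11 0 0 0;-.005 -.005 .11 0 0 0;-.005 -.005 .11 0 0 0'
```

```text
clock: 11.67
position: [0.655, 0.2426, -0.0137]
ee_rot: [-3.142, 0.0, -0.0]
contact_force: [-1.1, 1.0, -0.1]
gripper_width: 0.697
finger_force: 0.0
```

```bash
python3 -m handwheel '0 0 0 0 0 0;0 0 0 0 0 0;0 0 0 0 0 0;0 0 0 0 0 0;0 0 0 0 0 0' -1
```

```text
clock: 12.08
position: [0.6566, 0.2428, -0.0115]
ee_rot: [-3.141, 0.0, -0.006]
contact_force: [-0.0, 0.2, 11.3]
gripper_width: 0.006
finger_force: 6.1
```

The fingers rode over the disc: the ends are about 21.5 mm above the reported TCP when shut. I raise, re-open and re-measure the small disc.

```bash
python3 -m handwheel '0 0 -.1 0 0 0;0 0 -.3 0 0 0;0 0 -.3 0 0 0;0 0 -.3 0 0 0;0 0 -.3 0 0 0' .4; python3 - <<'E'
from h import *
im={n:imaging.get_image(n) for n in C}; print(ctrl.observe()["position"])
for n in C: cv2.imwrite(f"pics/{n}6.png",im[n][:,:,::-1])
a,b=im["side"],im["top"]
op=cv2.morphologyEx(sat_mask(a),cv2.MORPH_OPEN,cv2.getStructuringElement(cv2.MORPH_ELLIPSE,(5,5)))
s,c,_=blob(op,(217,305)); print(s,c,fit(cyl(0,.01,.022),dict(side=c)))
cv2.imwrite("pics/g6.png",np.hstack([cv2.resize(a[250:330,180:260],(400,400),interpolation=3),cv2.resize(b[140:220,110:190],(400,400),interpolation=3)])[:,:,::-1])
E
```

```text
clock: 12.5
position: [0.6556, 0.2427, 0.0777]
ee_rot: [-3.141, 0.0, -0.004]
contact_force: [-0.4, 0.2, -0.1]
gripper_width: 0.696
finger_force: 0.0
[0.65428548 0.24235607 0.07520934]
[207 294  20  18 293] [216.35153584 302.38225256] (array([0.65487868, 0.24137626]), array([ 4.47694418e-07, -2.10626922e-07]))
```

View pics/g6.png

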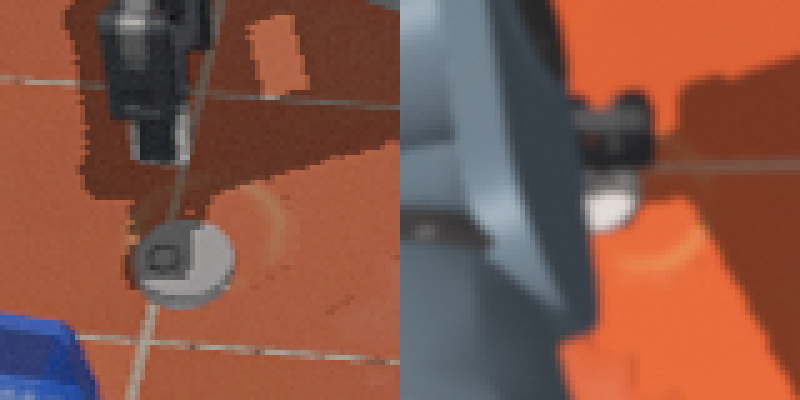

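The small disc is unmoved (side crop centre (187,260), ring at (163,259)). I regrasp about 7 mm lower.

```bash
python3 -m handwheel '.003 .001 .1 0 0 0;.003 .001 .2 0 0 0;.003 .001 .26 0 0 0;.003 .001 .29 0 0 0;.003 .001 .31 0 0 0;.003 .001 .31 0 0 0;.003 .001 .31 0 0 0'
```

```text
clock: 13.18
position: [0.6562, 0.2424, -0.0162]
ee_rot: [-3.141, -0.0, -0.001]
contact_force: [1.4, 0.0, 0.2]
gripper_width: 0.7
finger_force: 0.0
```

```bash
python3 -m handwheel '-.003 0 .005 0 0 0;-.003 0 .012 0 0 0;-.003 0 .012 0 0 0;-.003 0 .012 0 0 0'
```

```text
clock: 13.52
position: [0.655, 0.2423, -0.02]
ee_rot: [-3.141, 0.0, -0.001]
contact_force: [0.3, 0.1, 0.2]
gripper_width: 0.699
finger_force: 0.0
```

```bash
python3 -m handwheel '0 0 0 0 0 0;0 0 0 0 0 0;0 0 0 0 0 0;0 0 0 0 0 0;0 0 0 0 0 0' -1
```

```text
clock: 13.93
position: [0.6553, 0.2423, -0.0195]
ee_rot: [-3.141, 0.0, -0.001]
contact_force: [-1.5, -0.5, 6.1]
gripper_width: 0.464
finger_force: 59.7
```

```bash
python3 -m handwheel '0 0 -.02 0 0 0;0 0 -.1 0 0 0;0 0 -.333 0 0 0;0 0 -.333 0 0 0;0 0 -.333 0 0 0;0 0 -.333 0 0 0'; python3 -m handwheel '-.323 .764 0 0 0 0;-.323 .764 0 0 0 0;-.323 .764 0 0 0 0;-.323 .764 0 0 0 0;-.323 .764 0 0 0 0;-.323 .764 0 0 0 0;-.323 .764 0 0 0 0;-.323 .764 0 0 0 0'; python3 -m handwheel '0 0 .1 0 0 0;0 0 .18 0 0 0;0 0 .2 0 0 0;0 0 .2 0 0 0;0 0 .2 0 0 0'
```

```text
clock: 14.43
position: [0.6558, 0.2425, 0.0817]
ee_rot: [-3.141, 0.0, -0.005]
contact_force: [-1.2, -0.4, -0.9]
gripper_width: 0.463
finger_force: 60.5
clock: 15.1
position: [0.5568, 0.0115, 0.0786]
ee_rot: [-3.141, 0.005, 0.003]
contact_force: [0.5, 0.4, -0.4]
gripper_width: 0.466
finger_force: 60.6
clock: 15.52
position: [0.5583, 0.0137, 0.0197]
ee_rot: [-3.142, -0.001, 0.001]
contact_force: [0.3, 0.3, -0.2]
gripper_width: 0.463
finger_force: 60.6
```

```bash
python3 -m handwheel '0 .001 .006 0 0 0;0 .001 .011 0 0 0;0 .001 .011 0 0 0;0 .001 .011 0 0 0'; python3 -m handwheel '0 0 .003 0 0 0;0 0 .003 0 0 0;0 0 .003 0 0 0'; python3 -m handwheel '0 0 .003 0 0 0;0 0 .003 0 0 0;0 0 .003 0 0 0'
```

```text
clock: 15.85
position: [0.5583, 0.0128, 0.0167]
ee_rot: [3.142, -0.0, 0.001]
contact_force: [0.3, -1.1, -0.1]
gripper_width: 0.466
finger_force: 60.6
clock: 16.1
position: [0.558, 0.0127, 0.0154]
ee_rot: [3.142, -0.0, 0.0]
contact_force: [0.1, -0.3, -0.6]
gripper_width: 0.467
finger_force: 60.6
clock: 16.35
position: [0.5581, 0.0127, 0.0145]
ee_rot: [3.142, -0.0, 0.0]
contact_force: [-1.0, 0.3, 1.3]
gripper_width: 0.467
finger_force: 60.9
```

```bash
python3 -m handwheel '0 0 .002 0 0 0;0 0 .002 0 0 0'; python3 -m handwheel '0 0 0 0 0 0;0 0 0 0 0 0;0 0 0 0 0 0' .6;  python3 -m handwheel '0 0 -.1 0 0 0;0 0 -.25 0 0 0;0 0 -.4 0 0 0;0 0 -.48 0 0 0;0 0 -.48 0 0 0;0 0 -.48 0 0 0'; python3 -m handwheel '-.113 .86 0 0 0 0;-.113 .86 0 0 0 0;-.113 .86 0 0 0 0;-.113 .86 0 0 0 0;-.113 .86 0 0 0 0;-.113 .86 0 0 0 0;-.113 .86 0 0 0 0;-.113 .86 0 0 0 0'; python3 - <<'E'
from h import *
im={n:imaging.get_image(n) for n in C}; print(ctrl.observe()["position"])
for n in C: cv2.imwrite(f"pics/{n}7.png",im[n][:,:,::-1])
a,b=im["side"],im["top"]
np.set_printoptions(linewidth=250)
print(proj("side",[[.5581,.0131,.044],[.567,.015,.044]]),proj("top",[[.5581,.0131,.044],[.567,.015,.044]]))
for n,(u,v) in dict(side=(268,227),top=(239,212)).items(): print(n,u-15,v-13); print(cv2.cvtColor(im[n],cv2.COLOR_RGB2GRAY)[v-13:v+14,u-15:u+16])
E
```

```text
clock: 16.52
position: [0.5581, 0.0127, 0.0144]
ee_rot: [3.142, -0.0, 0.0]
contact_force: [-2.2, 0.8, 9.2]
gripper_width: 0.467
finger_force: 61.6
clock: 16.77
position: [0.5579, 0.0128, 0.0137]
ee_rot: [-3.142, -0.0, 0.0]
contact_force: [0.2, -0.3, -0.4]
gripper_width: 0.8
finger_force: 0.0
clock: 17.27
position: [0.5587, 0.0127, 0.1592]
ee_rot: [3.141, 0.0, 0.005]
contact_force: [-0.1, 0.4, -1.3]
gripper_width: 0.801
finger_force: 0.0
clock: 17.93
position: [0.5228, -0.2476, 0.1558]
ee_rot: [-3.14, 0.006, 0.004]
contact_force: [-0.4, -0.1, 0.1]
gripper_width: 0.798
finger_force: 0.0
[ 0.52347343 -0.24460675  0.15631624]
[[267.25546975 226.58505643]
 [263.77377979 226.82558118]] [[239.14836192 212.65606568]
 [238.29878733 208.99275538]]
side 253 214
[[104 105 106 103 105 105 106 104 103 103 102 102 101 102 103  99 101 104 101 102 100 103 103  98 101 102 100 102 102 100 102]
 [104 107 104 104 105 103 107 105 103 102 102 104 100 101 100 101 101 102 101 102 100  99  99 101 102 102 100 100 102  97  95]
 [106 105 103 108 106 105 106 104 103 101 101 102 103 102 101 102 104  99 102 103 101
[... 5832 characters left out ...]
200 200 200 197 188 181 179 181 178 172 186 231 252 254 254 238]
 [204 238 254 255 254 254 254 253 250 242 225 207 192 190 191 190 189 191 188 180 174 182 188 190 210 236 251 254 254 248 212]
 [192 221 248 254 255 254 254 253 252 250 245 236 225 212 198 184 179 184 189 191 195 205 213 228 245 253 254 254 253 233 185]
 [187 200 230 251 254 254 254 253 253 253 253 252 247 236 221 198 185 189 205 220 229 237 242 248 254 254 254 254 244 210 177]
 [186 188 205 235 252 254 254 254 254 254 254 254 253 249 238 222 211 219 231 242 248 251 252 254 254 254 254 246 221 189 180]
 [186 185 189 209 236 251 254 254 254 254 254 254 254 253 249 242 240 246 250 252 253 254 254 254 254 254 246 223 191 181 183]]
```

```bash
python3 - <<'E'
from h import *
g={n:cv2.cvtColor(cv2.imread(f"pics/{n}7.png"),cv2.COLOR_BGR2GRAY).astype(float) for n in C}
# fit ring centre: maximise darkness along projected ring
for n in C:
    def cost(p):
        q=proj(n,circ(p[0],p[1],.044,.0060,40)).astype(np.float32)
        return cv2.remap(cv2.GaussianBlur(g[n],(3,3),0).astype(np.float32),q[:,0],q[:,1],1).mean()
    G=[(cost((x,y)),x,y) for x in np.arange(.560,.575,.0005) for y in np.arange(.008,.022,.0005)]
    G.sort(); print(n,np.round(np.array(G[:3]),4))
print(back("top",(238.9,209.1),.044),back("side",(264.4,226.8),.044))
E
```

```text
side [[1.222215e+02 5.715000e-01 2.150000e-02]
 [1.222993e+02 5.720000e-01 2.150000e-02]
 [1.223019e+02 5.710000e-01 2.150000e-02]]
top [[1.766069e+02 5.680000e-01 1.250000e-02]
 [1.766592e+02 5.680000e-01 1.300000e-02]
 [1.766674e+02 5.675000e-01 1.250000e-02]]
[0.56670661 0.01355299 0.044     ] [0.56539532 0.01473119 0.044     ]
```

```bash
python3 -m handwheel '0 0 .1 0 0 0;0 0 .2 0 0 0;0 0 .3 0 0 0;0 0 .34 0 0 0;0 0 .34 0 0 0;0 0 .34 0 0 0' 
```

```text
clock: 18.53
position: [0.5245, -0.2444, 0.0561]
ee_rot: [-3.141, -0.002, 0.001]
contact_force: [0.7, -0.4, -0.0]
gripper_width: 0.801
finger_force: 0.0
```

```bash
python3 -m handwheel '0 0 .018 0 0 0;0 0 .018 0 0 0;0 0 .018 0 0 0'; python3 -m handwheel '0 0 0 0 0 0;0 0 0 0 0 0;0 0 0 0 0 0;0 0 0 0 0 0;0 0 0 0 0 0;0 0 0 0 0 0;0 0 0 0 0 0' -1
```

```text
clock: 18.78
position: [0.5245, -0.2454, 0.0513]
ee_rot: [3.141, 0.0, 0.002]
contact_force: [-0.1, -0.3, 0.3]
gripper_width: 0.798
finger_force: 0.0
clock: 19.37
position: [0.5242, -0.2453, 0.0508]
ee_rot: [3.141, -0.0, 0.001]
contact_force: [-1.0, 0.2, 5.5]
gripper_width: 0.313
finger_force: 58.8
```

```bash
python3 -m handwheel '0 0 -.05 0 0 0;0 0 -.15 0 0 0;0 0 -.28 0 0 0;0 0 -.33 0 0 0;0 0 -.33 0 0 0;0 0 -.33 0 0 0'; python3 -m handwheel '.141 -.865 0 0 0 0;.141 -.865 0 0 0 0;.141 -.865 0 0 0 0;.141 -.865 0 0 0 0;.141 -.865 0 0 0 0;.141 -.865 0 0 0 0;.141 -.865 0 0 0 0;.141 -.865 0 0 0 0'; python3 -m handwheel '0 0 .1 0 0 0;0 0 .14 0 0 0;0 0 .14 0 0 0;0 0 .14 0 0 0'; python3 - <<'E'
from h import *
s=ctrl.observe(); print(s["position"],s["ee_rot"],s["contact_force"])
a=imaging.get_image("side"); cv2.imwrite("pics/side8.png",a[:,:,::-1])
x,y,z=s["position"]; zf=z-.0308
print("tip proj",proj("side",[[x,y,zf-.012],[x-.009,y,zf+.015],[x+.009,y,zf+.015],[x-.017,y,zf+.033],[x+.017,y,zf+.033]]).round(1), "ring",proj("side",[.5664,.0142,.044]))
u,v=map(int,proj("side",[x,y,zf-.012])[0]); np.set_printoptions(linewidth=200)
print(u-14,v-22); print(cv2.cvtColor(a,cv2.COLOR_RGB2GRAY)[v-22:v+4,u-14:u+15])
E
```

```text
clock: 19.87
position: [0.5241, -0.2453, 0.1496]
ee_rot: [3.141, -0.0, 0.001]
contact_force: [-0.7, -0.3, -1.7]
gripper_width: 0.307
finger_force: 59.1
clock: 20.53
position: [0.5657, 0.0172, 0.1476]
ee_rot: [-3.141, -0.006, 0.004]
contact_force: [-0.2, 0.6, -1.0]
gripper_width: 0.311
finger_force: 59.4
clock: 20.87
position: [0.5657, 0.0134, 0.1065]
ee_rot: [-3.142, 0.002, 0.004]
contact_force: [-0.0, -0.1, -1.1]
gripper_width: 0.313
finger_force: 59.4
[0.56567107 0.01337074 0.10650734] [-3.14154010e+00  1.68790209e-03  4.25109726e-03] [-0.0312343  -0.05977115 -1.13308057]
tip proj [[264.5 220.4]
 [268.3 212.2]
 [261.2 211.8]
 [271.7 206.6]
 [258.1 205.8]] ring [[264.02698153 226.64711685]]
250 198
[[ 56  56  55  59  58  60  57  57  55  51  46  93 102  48  32  33  34  29  90 133 108  28  51  52  56  56  55  56  55]
 [ 73  76  74  78  77  74  72  72  68  62  55  91 103  46  32  36  31  25  90 127  94  38  54  59  54  55  56  59  58]
 [ 57  57  56  57  60  58  63  68  66  63  49  91  99  36  34  36  35  30 111 142  92  44  74  75  68  69  65  66  64]
 [ 63  59  58  59  61  59  58  58 
[... 2003 characters left out ...]
 65  58  56  60  62  59  62  64  63  56  68  97 115 102  72  58  59  64  59  58  61  57  58  61  58  61]
 [ 60  62  63  60  64  66  61  64  63  61  60  61  57  63  97 118  95  56  58  57  61  59  62  61  61  59  59  63  60]
 [ 60  63  62  67  64  65  61  62  68  71  67  63  62  53  79  95  74  60  63  64  62  58  61  61  58  60  63  62  61]
 [ 61  63  64  63  62  60  62  73  90 112 112  94  70  59  68  64  71  74  70  75  80  74  68  58  58  61  60  62  60]
 [ 64  62  64  62  62  61  75  80 103 115 112 100  83  85  81  83  82  85  78  86 126 147 118  81  65  59  57  61  59]
 [ 65  60  61  64  61  70  81  85  94 109 105  90  81  81  86  83  78  79  84 122 149 147 148 144 108  60  59  61  62]]
```

```bash
python3 -m handwheel '.003 -.002 .03 0 0 0;.003 -.002 .05 0 0 0;.003 -.002 .055 0 0 0;.003 -.002 .055 0 0 0;.003 -.002 .055 0 0 0;.003 -.002 .055 0 0 0'; python3 - <<'E'
from h import *
s=ctrl.observe(); print(s["position"],s["ee_rot"],s["contact_force"])
im={n:imaging.get_image(n) for n in C}
for n in C: cv2.imwrite(f"pics/{n}9.png",im[n][:,:,::-1])
a=im["side"]
print(proj("side",[[*s["position"][:2],s["position"][2]-.0428],[.5666,.0142,.044]]))
np.set_printoptions(linewidth=200)
print(250,208); print(cv2.cvtColor(a,cv2.COLOR_RGB2GRAY)[208:236,250:280])
E
```

```text
clock: 21.42
position: [0.5674, 0.0148, 0.0912]
ee_rot: [3.142, 0.0, 0.001]
contact_force: [-0.6, 0.7, -1.7]
gripper_width: 0.312
finger_force: 59.4
[0.56744442 0.01482911 0.09116372] [3.14156831e+00 6.34101578e-06 5.96013460e-04] [-0.62344983  0.67000944 -1.73912623]
[[263.64402406 225.45165712]
 [263.94988494 226.64221609]]
250 208
[[ 61  62  60  61  63  60  62  61  63  54  85 109  70  51  50  50  49  90 124 104  78  67  59  63  59  62  58  59  60  61]
 [ 60  61  61  59  64  64  62  60  80  82  42  78 101 100 113 126 112 127 126  57 125 143  50  59  57  58  60  59  60  63]
 [ 62  61  63  59  66  63  64  71 116 114  32  25  35  36  32  37  39  43  27  54 188 201  52  57  59  64  56  59  60  62]
 [ 62  61  60  58  61  62  59  74 119 129  71  30  41  41  27  19  34  38  27 109 190 188  52  57  61  60  63  58  56  58]
 [ 61  62  62  60  65  61  61  65 152 175 115  53  37  32  25  27  23  29  82 181 202 143  51  55  62  59  58  62  59  60]
 [ 60  64  61  60  61  60  61  60 108 140 141 127 110  95  66  68  79 105 190 213 161  97  58  61  60  58  58  60  63  58]
 [ 61  58  65  65  64  60 
[... 1980 characters left out ...]
 80  76  98 129 147 146 145 146 145 145 146 146 145 145 136 113 101 129 153 192 216]
 [147 142 176 212 189 117 104  89  81  84  80  92  89 101 117 130 145 145 144 144 139 131 117  93  95 110 135 118 167 214]
 [144 142 188 196 133 127 128 106 113 150 142 111  99 100 101 101 103 101  99 103 104 102 102 101 117 141 137 139 162 196]
 [144 136 183 220 196 136 130 115  79 114 146 142 124 114 111 104 107 107 108 107 107 103 113 137 148 142 114 153 194 204]
 [143 137 185 219 219 218 190 122  92  82 105 136 146 149 145 130 119 119 123 126 125 127 138 147 137 107  86 179 204 196]
 [144 139 180 215 216 217 205 176 145  92  87  93 104 132 145 147 147 145 146 144 144 141 139 118  95  96 124 192 218 215]]
```

```bash
python3 -m handwheel '-.002 .002 .01 0 0 0;-.002 .002 .02 0 0 0;-.002 .002 .02 0 0 0;-.002 .002 .02 0 0 0;-.002 .002 .02 0 0 0'; python3 -m handwheel '0 0 .007 0 0 0;0 0 .007 0 0 0;0 0 .007 0 0 0;0 0 .007 0 0 0'; for i in 1 2; do python3 -m handwheel '0 0 0 0 0 0;0 0 0 0 0 0' | sed -n '2p;4p'; done
```

```text
clock: 21.93
position: [0.5668, 0.0142, 0.085]
ee_rot: [3.142, 0.0, 0.0]
contact_force: [0.3, -0.6, 1.1]
gripper_width: 0.311
finger_force: 59.6
clock: 22.27
position: [0.5668, 0.0142, 0.0829]
ee_rot: [3.142, 0.0, 0.0]
contact_force: [0.4, -0.2, 2.2]
gripper_width: 0.307
finger_force: 59.6
position: [0.5667, 0.0142, 0.0829]
contact_force: [0.6, -1.0, 1.6]
position: [0.5667, 0.0142, 0.0829]
contact_force: [0.5, -0.5, 1.1]
```

```bash
python3 -m handwheel '0 0 .004 0 0 0;0 0 .004 0 0 0;0 0 .004 0 0 0'|grep -E 'pos|cont'; for i in 1 2 3 4 5 6 7 8; do python3 -m handwheel '0 0 0 0 0 0' | grep cont; done; python3 - <<'E'
from h import *
s=ctrl.observe(); print(s["position"],s["ee_rot"],s["clock"])
im={n:imaging.get_image(n) for n in C}; a,b=im["side"],im["top"]
u,v=proj("side",[.5667,.0142,.044])[0]; print(u,v)
cv2.imwrite("pics/g10.png",np.hstack([cv2.resize(a[190:250,235:295],(500,500),interpolation=3),cv2.resize(a[130:280,220:310],(300,500),interpolation=3)])[:,:,::-1])
E
```

```text
position: [0.5668, 0.0142, 0.0816]
contact_force: [0.2, -0.5, 2.1]
contact_force: [0.9, -1.1, 2.1]
contact_force: [0.7, -1.5, 2.4]
contact_force: [0.7, 1.0, 2.6]
contact_force: [0.1, -0.5, 1.3]
contact_force: [0.5, -0.8, 2.4]
contact_force: [1.2, -0.2, 1.7]
contact_force: [0.5, -0.4, 1.9]
contact_force: [0.7, -0.4, 1.1]
[0.56670955 0.01423582 0.08161741] [-3.14157656e+00  8.64317134e-05 -1.10275523e-04] 23.5167
263.91133739734573 226.6397657527313
```

View pics/g10.png

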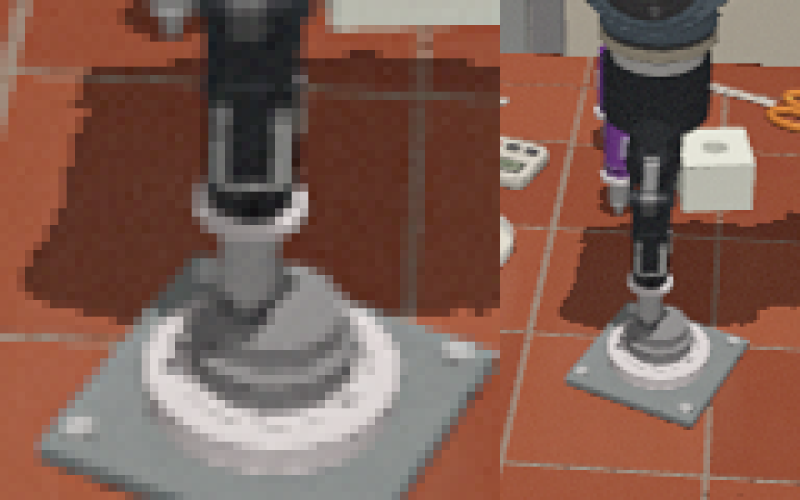

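The final crop shows the probe upright, its foot at (250,270) just above the sample and its tip at the ring on the stacked, concentric discs. The net force is about 3.2 N, and the geometry gives 5.2 mm of travel. Handing in.

```bash
python3 -c "
from station import sign_off
print(sign_off())"
```

```text
the job is handed in; nothing more can be done
None
```

The sample is stacked on the anvil, and I handed in with the probe held upright in the ring mark, its tip pressed in about 5 mm (about 3 N), at 23.5 s of the 61 s; no verdict was returned.

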